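Sweep the pieces of a broken plate off the plaster slab into the scrap tray

ROBOT

A 6-joint arm with a two-finger parallel gripper is mounted at the origin on the work surface. World frame = base frame: x ahead of the robot, y to its left, z up, the work surface at z = 0. Lengths are in mm, angles in degrees, forces in N, time in s.
With the tool pointing down it reaches from about 300 to 850 mm from the base axis. Payload 4.2 kg.
Tool frame: the origin (TCP) lies at the very end of the fingers, on their centre line; the grasp point (between the pads) lies 19 mm behind it; z points along the fingers, x is the direction in which the jaws open and shut, and the axes are right-handed (so a half turn about z gives the same grasp; the last joint's range is limited). The gripper opens to 91 mm and grips with 3 to 60 N. Pads are 32 mm wide; open, the fingers measure 118 mm over their backs; the gripper's body (76 mm by 178 mm) begins 60 mm behind the grasp point.
Start: joints at [66.062, 18.312, 89.639, -0, 72.044, -1.146], TCP at [222.754, 530.117, 213.976] pointing down, gripper open.
Joint ranges: [-177.97, 177.97], [-48.28, 115.42], [12.27, 149.76], [-77.06, 257.06], [2.81, 150.46], [-146.56, 146.56]. Speed limits (degrees/s): [147.25, 147.25, 180, 180, 180, 180].

INTERFACE

Orientations are given as [roll, pitch, yaw] about the fixed x, y, z axes, in that order (R = Rz(yaw) Ry(pitch) Rx(roll)).
In Python, from workcell import env gives the robot as it stands.
- The arm moves only by the tool servo_tool, never from a script. Its argument "plan" is a list of rows, each a list of 3 entries, a list of its own where there are three numbers: the turn, a rotation vector about the tool's x, y, z in degrees, then the shift along the tool's x, y, z in mm, then the finger opening in mm, from 0 to 91.2. In form: [[[ax, ay, az], [dx, dy, dz], claw], ...]. A call has exactly 10 rows; each row shifts and turns the pose as measured when the row begins, along the tool's axes as they then stand; what a row does not reach is not made up. A row lasts 1/8 s, in which the tool goes at most 62.5 mm and 10.7 degrees, less where a joint would pass 70% of its speed; a pose out of reach is approached as far as the arm can. A call with a gripper value outside its range is refused whole. The fingers move at their own pace and stop on an object; "squeeze" is the grip in N (left out, the last holds). Time passes only in rows, so rows that do not move let the fingers close, or fill a call up. It gives the time, the measured TCP pose, the force and the opening at its end, in the units of the state.
- env.state(): the state, without advancing time (a new reading comes with each control period).
- env.grab_frame(name): name is "side" or "top" or "wrist"; returns a dict with "pixels" (400x640x3 uint8, red, green, blue), "intrinsics" (3x3 intrinsics, pixels), "eye" and "attitude" of the camera in the world. Camera axes: x right, y up, looking along -z (the intrinsics and any distortion apply to the point x, -y, -z); pixel columns grow to the right and rows downward; lengths in mm; the calibration is good to about 2 mm. The wrist camera is an equidistant fisheye: a pixel r from the principal point sees the ray r / f radians off the axis. A picture is of the moment at which its call begins. There is no depth.
- env.job_done(): hands the job in, once; it reports no verdict.
The state is a dict: "time_s": time; "qpos": joint angles; "qvel": joint speeds; "effort": joint torques, N m; "ee_pos": TCP position; "ee_rot": TCP orientation; "force": force on the tool from outside, world axes, zero at the start; "torque": the same for the moment, N m; "gripper_width": finger opening in mm.
Only numpy, scipy, OpenCV 4.12 (cv2) and the standard library are available. Lean on these libraries where they do the work, as an engineer would, in place of code of your own. Each camera call takes 0.05 s, during which the arm holds its last target.

TASK

Pieces of a broken plate lie on the plaster slab: with the fingertips, sweep all three terracotta pieces across the slab and off its end into the red scrap tray that stands against it, pushing them along the surface and never picking them up. Leave the small tea bowl that stands among the pieces where it is, and do not shift the trays or the other things on the bench.

Things in the scene. Friction and masses are not known exactly. Their poses are not given: they have to be found in the camera images.
- slab: fixed white plaster slab in a wooden frame flush with its top, 250 mm (its x) x 300 mm (its y) x 60 mm high; origin at the centre of its underside on the bench, so its flat top lies 60 mm above the origin; it has no raised rim. A tray stands against each of its two ends (its +y and -y ends)
- scrap_tray: red plastic scrap tray with a dozen old broken pieces, 7 mm thick, lying stuck on its floor, open on top, 240 mm (its x) x 180 mm (its y) x 50 mm high, walls and floor 4 mm; loose, about 1.2 kg; origin at the centre of its underside. It stands on the bench against the slab's +y or the slab's -y end (3 mm gap), square to it, its rim 10 mm below the slab's top; its axes are parallel to the slab's
- tile_tray: pale plywood tray of good glazed tiles, the same size as the scrap tray, standing against the slab's other end; origin at the centre of its underside; not to be shifted and no broken piece belongs in it
- shard1: broken piece of a terracotta-red plate, an irregular five-sided flat fragment about 43 x 39 mm and 10 mm thick, 20 to 45 g, lying flat and loose on the slab; no point of its outline is more than 25 mm, and no side less than 17 mm, from its origin; origin at the middle of its underside, z up when lying flat; its yaw is arbitrary; pushed off its middle it turns and creeps sideways off a narrow pusher
- shard2: broken piece of a terracotta-red plate, an irregular five-sided flat fragment about 43 x 39 mm and 10 mm thick, 20 to 45 g, lying flat and loose on the slab; no point of its outline is more than 25 mm, and no side less than 17 mm, from its origin; origin at the middle of its underside, z up when lying flat; its yaw is arbitrary; pushed off its middle it turns and creeps sideways off a narrow pusher
- shard3: broken piece of a terracotta-red plate, an irregular five-sided flat fragment about 43 x 39 mm and 10 mm thick, 20 to 45 g, lying flat and loose on the slab; no point of its outline is more than 25 mm, and no side less than 17 mm, from its origin; origin at the middle of its underside, z up when lying flat; its yaw is arbitrary; pushed off its middle it turns and creeps sideways off a narrow pusher
- tea_bowl: small beige unfired tea bowl standing loose on the slab among the pieces, 60 mm across the rim, 45 mm high (its rim is 105 mm above the bench), about 90 g; origin at the centre of its underside; it must stay where it stands
- slip_bottle: squeeze bottle of orange slip with a white nozzle, 56 mm across, 125 mm high, standing on the bench beyond the slab; origin at the centre of its underside
- brush_pot: white plastic pot with two brush handles sticking out, 84 mm across the rim, 70 mm high, 105 mm with the handles; standing on the bench beyond the slab; origin at the centre of its underside
Not all that is in view belongs to the job. What is shaped like the shard2 but pink or turquoise is not meant.

How it is judged (in metres and radians):
At the end, for the whole second after the job is handed in: All three pieces lie at rest in the scrap tray: the middle of each inside its walls and below its rim. The tea bowl is within 10 mm, and both trays, the bottle and the brush pot within 15 mm of where they were at the start, and bowl, bottle and pot stand upright (x of shard1 in the frame of scrap_tray between -0.116 and 0.116 m and y of shard1 in the frame of scrap_tray between -0.086 and 0.086 m and z of each of shard1, shard2, shard3 in the frame of scrap_tray below 0.048 m and linear speed of each of shard1, shard2, shard3 below 0.02 m/s and x of shard2 in the frame of scrap_tray between -0.116 and 0.116 m and y of shard2 in the frame of scrap_tray between -0.086 and 0.086 m and x of shard3 in the frame of scrap_tray between -0.116 and 0.116 m and y of shard3 in the frame of scrap_tray between -0.086 and 0.086 m and distance of tea_bowl from where it was at the start of the episode below 0.01 m and distance of each of tile_tray, slip_bottle, brush_pot, scrap_tray from where it was at the start of the episode below 0.015 m and angle between each of tea_bowl, slip_bottle, brush_pot's own z axis and vertical below 0.15 rad); the robot touches nothing.
It fails at once if a broken piece is lifted more than 15 mm off the slab (height (world z) of any of shard1, shard2, shard3 above 0.075 m).
It fails at once if the tea bowl is shifted more than 10 mm or tipped (distance of tea_bowl from where it was at the start of the episode above 0.01 m or angle between tea_bowl's own z axis and vertical above 0.3 rad).
It fails at once if a tray, the bottle or the brush pot is shifted more than 15 mm (distance of any of tile_tray, slip_bottle, brush_pot, scrap_tray from where it was at the start of the episode above 0.015 m).
It also fails if it takes over 70 s, if anything falls off the work surface, if the arm or the gripper's body presses on something with over 40 N, if the wrist force passes 120 N, or if a joint passes its speed limit or range.

## Working session

There is one attempt and no reset: what is moved stays moved. The work goes in short steps, Python scripts to look and compute and a tool call to move; the robot and the scene stay as the last step left them, time stands still between calls to the robot, and variables do not carry over. Pictures are saved under pics/ and viewed, and the job is handed in when it is done.

Besides the shell and the picture viewer there is one more tool, called after "Request:" as name(argument=value, ...) on one line, values as JSON. servo_tool: Moves the arm, as the interface text tells. Its arguments: {"type":"object","properties":{"plan":{"type":"array"},"squeeze":{"type":"number"}},"required":["plan"]}

```bash
ls; mkdir -p pics; python3 - <<'E'
from workcell import env
import cv2,numpy as np
for n in ["top","side","wrist"]:
    f=env.grab_frame(n)
    cv2.imwrite(f"pics/a_{n}.png",f["pixels"][:,:,::-1])
    print(n,f["intrinsics"],f["eye"],f["attitude"])
print(env.state())
E
```

```text
pics
top [[372.86128043   0.         317.45427599]
 [  0.         372.86128043 198.85710086]
 [  0.           0.           1.        ]] [404.85903907  30.77519367 772.46970588] [ 11.34605295  -0.1675916  -88.82529823]
side [[377.96633673   0.         320.42291074]
 [  0.         377.96633673 205.88447272]
 [  0.           0.           1.        ]] [419.33082083 467.11861277 607.14404288] [  41.00179144    1.0490442  -163.58100444]
wrist [[309.70691629   0.         315.34428599]
 [  0.         309.70691629 203.05259104]
 [  0.           0.           1.        ]] [152.5839575  559.16235344 384.34935042] [-15.39383831   0.07288999  67.15056421]
{'time_s': 0.15, 'qpos': array([ 6.60594544e+01,  1.83422041e+01,  8.96892478e+01, -8.90324044e-04,
        7.20429985e+01, -1.14578510e+00]), 'qvel': array([ 0.07830197, -0.12184375, -0.08450416,  0.0213697 , -0.01737612,
        0.00512651]), 'effort': array([ 1.10127137e-04, -4.12771511e+01, -2.32155454e+01,  7.28653441e-02,
        4.33279714e-02, -1.00929362e-04]), 'ee_pos': array([222.62660192, 529.75486643, 213.33113569]), 'ee_rot': array([-1.79999358e+02,  7.44524151e-02,  6.72055150e+01]), 'force': array([-0.4222996 , -0.3351163 ,  0.16753946]), 'torque': array([-0.0518032 , -0.00876355,  0.00909106]), 'gripper_width': 91.2803950137067}
```

View pics/a_top.png

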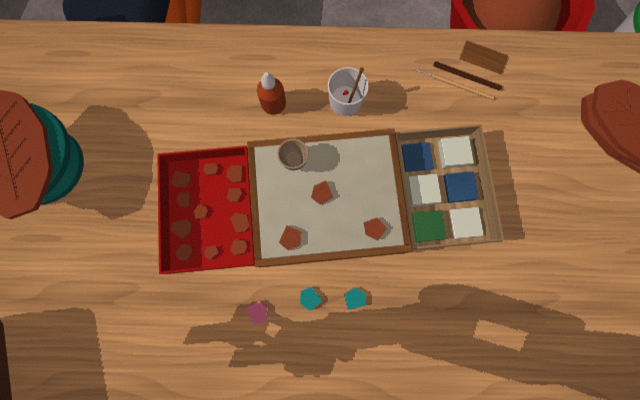

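View pics/a_side.png

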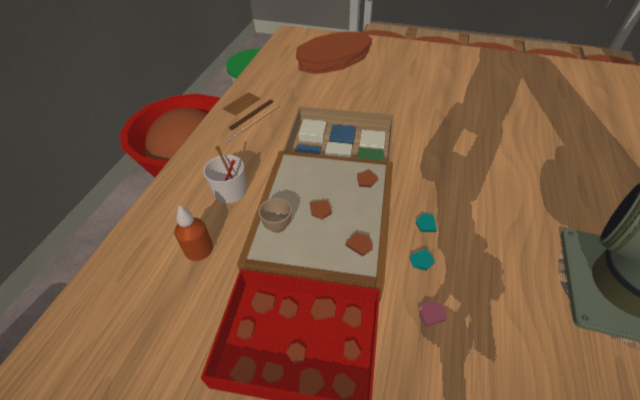

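View pics/a_wrist.png

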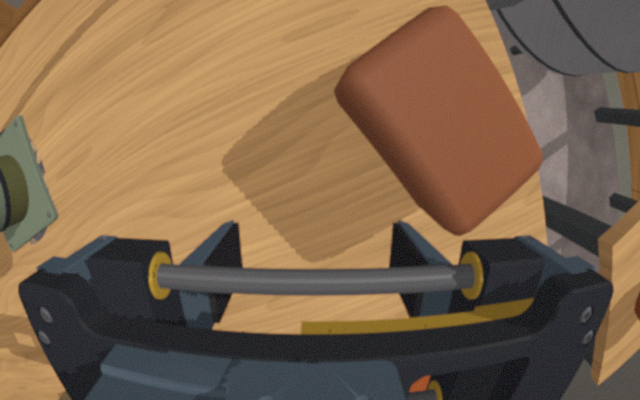

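Top view: the terracotta pieces on the slab are at (321,192), (290,237) and (375,228), and the bowl is at (293,154). The lookalikes are turquoise at (311,298) and (356,298), pink at (258,312), and the stuck old pieces in the red tray around x 170–245. None of these lookalikes lie on the slab, so I choose the three on the slab.

```bash
cat > h.py <<'E'
from workcell import env
import cv2,numpy as np
from scipy.spatial.transform import Rotation as Ro
def cam(n):
    f=env.grab_frame(n); return f
def p2w(f,u,v,z):
    K=f["intrinsics"];R=Ro.from_euler('xyz',f["attitude"],degrees=True).as_matrix()
    d=R@np.array([(u-K[0,2])/K[0,0],-(v-K[1,2])/K[1,1],-1]);e=np.array(f["eye"])
    return e+d*(z-e[2])/d[2]
def w2p(f,p):
    K=f["intrinsics"];R=Ro.from_euler('xyz',f["attitude"],degrees=True).as_matrix()
    c=R.T@(np.array(p)-f["eye"]);return np.array([K[0,2]+K[0,0]*c[0]/-c[2],K[1,2]-K[1,1]*c[1]/-c[2]])
def red(f):
    h=cv2.cvtColor(f["pixels"],cv2.COLOR_RGB2HSV)
    m=((h[...,0]<14)|(h[...,0]>174))&(h[...,1]>110)&(h[...,2]>50)
    return m.astype(np.uint8)
E
python3 - <<'E'
from h import *
f=cam("top");s=cam("side")
for fr,roi in((f,(255,135,405,260)),(s,(240,160,390,270))):
    m=red(fr);M=np.zeros_like(m);x0,y0,x1,y1=roi;M[y0:y1,x0:x1]=m[y0:y1,x0:x1]
    n,l,st,c=cv2.connectedComponentsWithStats(M)
    for i in range(1,n):
        if st[i,4]>60: print(c[i].round(1),st[i,4],p2w(fr,*c[i],68).round(1))
# slab corners (outer frame) rough
for u,v in[(248,143),(396,130),(410,248),(255,266)]: print((u,v),p2w(f,u,v,60).round(1))
for u,v in[(158,154),(248,147),(255,264),(162,273)]: print('tray',p2w(f,u,v,50).round(1))
a=f["pixels"][120:280,150:510];cv2.imwrite("pics/c1.png",cv2.resize(a,(792,352),interpolation=cv2.INTER_CUBIC)[:,:,::-1])
E
```

```text
[327.6 137.2] 278 [671.9  13.9  68. ]
[398.  180.8] 519 [ 585.4 -124.5   68. ]
[269.3 141.9] 156 [659.6 129.6  68. ]
[256.6 229.6] 263 [484.4 145.6  68. ]
[321.3 192.5] 331 [558.9  24.5  68. ]
[374.5 228.2] 335 [491.8 -77.9  68. ]
[290.2 237.9] 365 [470.   81.5  68. ]
[348.5 253.9] 814 [442.5 -28.6  68. ]
[366.6 178.4] 259 [492.4 -74.9  68. ]
[320.1 208.6] 312 [560.   26.8  68. ]
[359.8 243.1] 406 [471.2  84.2  68. ]
(248, 143) [659.3 173.4  60. ]
(396, 130) [ 693.4 -124.5   60. ]
(410, 248) [ 456.3 -146.1   60. ]
(255, 266) [416.6 146.4  60. ]
tray [635.6 356.   50. ]
tray [654.3 174.9  50. ]
tray [420.6 148.2  50. ]
tray [400.1 323.7  50. ]
```

View pics/c1.png

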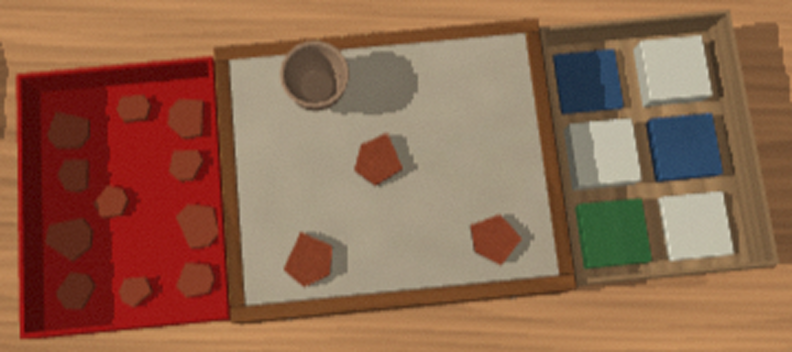

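```bash
cat >> h.py <<'E'
C=np.array([556.,12.]);A=np.radians(6.5);ex=np.array([np.cos(A),np.sin(A)]);ey=np.array([-np.sin(A),np.cos(A)])
def slab(p): d=np.array(p)[:2]-C; return np.array([d@ex,d@ey])
def where():
    s=env.state(); p=np.array(s["ee_pos"]); R=Ro.from_euler('xyz',s["ee_rot"],degrees=True).as_matrix()
    print("t",s["time_s"],"tcp",p.round(1),"slab",slab(p).round(1),"rpy",np.round(s["ee_rot"],2),"F",np.round(s["force"],1),"w",round(s["gripper_width"],1)); return p,R
def delta(x,y,z):
    p,R=where(); t=np.append(C+x*ex+y*ey,z); print("tool delta to",(x,y,z),(R.T@(t-p)).round(1))
E
python3 - <<'E'
from h import *
f=cam("top");s=cam("side")
# bowl: find best agreement of rim centre
a=p2w(f,293,152.5,105);b=p2w(s,275.5,209.5,105);print(a,b,slab(a),slab(b))
for p in [(558.9,24.5),(491.8,-77.9),(470,81.5),(560,26.8),(492.4,-74.9),(471.2,84.2)]:print(slab(p).round(1))
delta(-76,30,130)
cr=np.hstack([f["pixels"][135:265,250:410],s["pixels"][150:280,240:400]]);cv2.imwrite("pics/c2.png",cv2.resize(cr,(800,325),interpolation=cv2.INTER_CUBIC)[:,:,::-1])
E
```

```text
[626.33675171  79.1559476  105.        ] [625.01683825  80.00036164 105.        ] [77.48688601 58.76191313] [76.27104753 59.75031761]
[ 4.3 12.1]
[-74.  -82.1]
[-77.6  78.8]
[ 5.6 14.3]
[-73.  -79.1]
[-76.1  81.3]
t 0.35 tcp [222.7 530.  213.8] slab [-272.5  552.4] rpy [-1.800e+02  2.000e-02  6.721e+01] F [-0.7 -0.2  0.1] w 91.3
tool delta to (-76, 30, 130) [-359.5  427.    83.9]
```

View pics/c2.png

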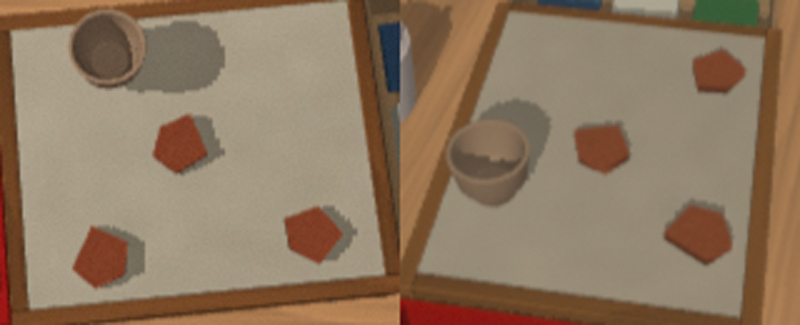

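The crop shows three terracotta five-sided pieces on the slab and the bowl at the upper left. The two cameras agree to about 3 mm. Next I move above the slab behind piece 2.

Request:
servo_tool(plan=[[[0, 0, 0], [-36, 43, 0], 20], [[0, 0, 0], [-36, 43, 0], 20], [[0, 0, 0], [-36, 43, 0], 20], [[0, 0, 0], [-36, 43, 0], 20], [[0, 0, 0], [-36, 43, 0], 20], [[0, 0, 0], [-36, 43, 0], 20], [[0, 0, 0], [-36, 43, 0], 20], [[0, 0, 0], [-36, 43, 0], 20], [[0, 0, 0], [-36, 43, 0], 20], [[0, 0, 0], [-36, 43, 0], 20]])

```text
time_s: 1.6
ee_pos: [488.2, 21.1, 214.6]
ee_rot: [179.7, -0.3, 67.7]
force: [0.2, 1.2, 0.8]
gripper_width: 20.2
```

Request:
servo_tool(plan=[[[0, 0, 10], [0, 0, 0], 20], [[0, 0, 10], [0, 0, 0], 20], [[0, 0, 10], [0, 0, 0], 20], [[0, 0, 10], [0, 0, 0], 20], [[0, 0, 10], [0, 0, 0], 20], [[0, 0, 10], [0, 0, 0], 20], [[0, 0, 0], [0, 0, 0], 20], [[0, 0, 0], [0, 0, 0], 20], [[0, 0, 0], [0, 0, 0], 20], [[0, 0, 0], [0, 0, 0], 20]])

```text
time_s: 2.85
ee_pos: [489.9, 16.0, 214.5]
ee_rot: [-179.9, -0.4, 5.6]
force: [-0.1, 0.6, 0.6]
gripper_width: 19.8
```

```bash
python3 - <<'E'
from h import *
delta(-77,28,64)
E
```

```text
t 2.85 tcp [489.9  16.  214.5] slab [-65.2  11.4] rpy [-179.89   -0.45    5.59] F [-0.1  0.6  0.6] w 19.8
tool delta to (-77, 28, 64) [-13.2 -16.1 150.4]
```

Request:
servo_tool(plan=[[[0, 0.4, -0.9], [-6, -7, 20], 20], [[0, 0, 0], [-6, -7, 25], 20], [[0, 0, 0], [0, 0, 25], 20], [[0, 0, 0], [0, 0, 25], 20], [[0, 0, 0], [0, 0, 20], 20], [[0, 0, 0], [0, 0, 12], 20], [[0, 0, 0], [0, 0, 8], 20], [[0, 0, 0], [0, 0, 0], 20], [[0, 0, 0], [0, 0, 0], 20], [[0, 0, 0], [0, 0, 0], 20]])

```text
time_s: 4.1
ee_pos: [481.1, 29.6, 77.9]
ee_rot: [-179.9, -1.3, 6.8]
force: [0.0, -0.4, 0.3]
gripper_width: 20.0
```

```bash
python3 - <<'E'
from h import *
delta(-77,25,64)
for n in("top","side"):
    f=cam(n); cv2.imwrite(f"pics/d_{n}.png",f["pixels"][:,:,::-1])
E
```

```text
t 4.1 tcp [481.1  29.6  77.9] slab [-72.4  25.9] rpy [-179.94   -1.28    6.77] F [ 0.  -0.4  0.3] w 20.0
tool delta to (-77, 25, 64) [-4.9  0.9 13.8]
```

View pics/d_side.png

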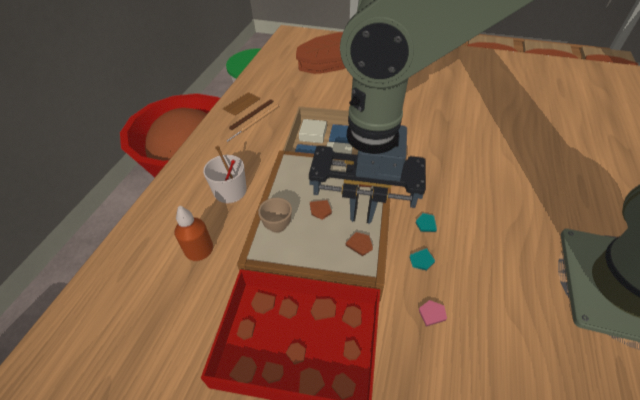

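The fingers sit at about (360,210), right behind piece 2 at (358,243). I lower to the slab.

Request:
servo_tool(plan=[[[0, -1.2, 0], [-3, 0, 6], 20], [[0, 0, 0], [-2, 0, 4], 20], [[0, 0, 0], [0, 0, 3], 20], [[0, 0, 0], [0, 0, 0], 20], [[0, 0, 0], [0, 0, 0], 20], [[0, 0, 0], [0, 0, 0], 20], [[0, 0, 0], [0, 0, 0], 20], [[0, 0, 0], [0, 0, 0], 20], [[0, 0, 0], [0, 0, 0], 20], [[0, 0, 0], [0, 0, 0], 20]])

```text
time_s: 5.45
ee_pos: [476.1, 29.0, 64.2]
ee_rot: [-179.9, -0.0, 6.8]
force: [0.0, -0.2, -0.0]
gripper_width: 20.1
```

Request:
servo_tool(plan=[[[0, 0, 0], [0, -12, 0], 20], [[0, 0, 0], [0, -12, 0], 20], [[0, 0, 0], [0, -12, 0], 20], [[0, 0, 0], [0, -12, 0], 20], [[0, 0, 0], [0, -12, 0], 20], [[0, 0, 0], [0, -12, 0], 20], [[0, 0, 0], [0, -12, 0], 20], [[0, 0, 0], [0, -5, 0], 20], [[0, 0, 0], [0, 0, 0], 20], [[0, 0, 0], [0, 0, 0], 20]])

```text
time_s: 6.7
ee_pos: [464.6, 124.5, 64.3]
ee_rot: [-179.9, -0.0, 6.9]
force: [0.4, -1.0, -0.7]
gripper_width: 19.9
```

```bash
python3 - <<'E'
from h import *
delta(-77,170,65)
for n in("top","side"):
    f=cam(n); cv2.imwrite(f"pics/e_{n}.png",f["pixels"][:,:,::-1])
E
```

```text
t 6.7 tcp [464.6 124.5  64.3] slab [-78.  122.1] rpy [-1.7994e+02 -4.0000e-02  6.8600e+00] F [ 0.4 -1.  -0.7] w 19.9
tool delta to (-77, 170, 65) [  1.3 -47.9  -0.7]
```

View pics/e_side.png

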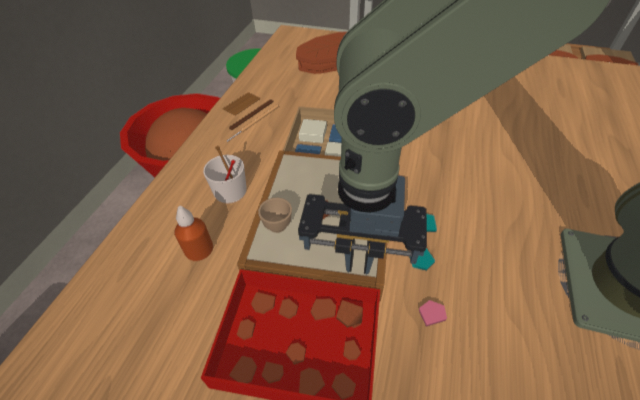

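The piece is no longer on the slab, and something larger shows at about (350,313) in the tray. I push past the edge to make sure.

Request:
servo_tool(plan=[[[0, 0, 0], [0, -12, -0.5], 20], [[0, 0, 0], [0, -12, 0], 20], [[0, 0, 0], [0, -12, 0], 20], [[0, 0, 0], [0, -8, 0], 20], [[0, 0, 0], [0, 0, 0], 20], [[0, 0, 0], [0, 0, -20], 20], [[0, 0, 0], [0, 0, -25], 20], [[0, 0, 0], [0, 0, -20], 20], [[0, 0, 0], [0, 0, 0], 20], [[0, 0, 0], [0, 0, 0], 20]])

```text
time_s: 8.05
ee_pos: [457.9, 170.6, 130.2]
ee_rot: [180.0, 0.1, 6.8]
force: [-0.3, -0.7, -0.6]
gripper_width: 20.2
```

```bash
python3 - <<'E'
from h import *
delta(-74,-128,120)
for n in("top","side"):
    f=cam(n); cv2.imwrite(f"pics/f_{n}.png",f["pixels"][:,:,::-1])
E
```

```text
t 8.05 tcp [457.9 170.6 130.2] slab [-79.5 168.7] rpy [1.7999e+02 1.4000e-01 6.8500e+00] F [-0.3 -0.7 -0.6] w 20.2
tool delta to (-74, -128, 120) [  3.7 296.7  10.3]
```

View pics/f_side.png

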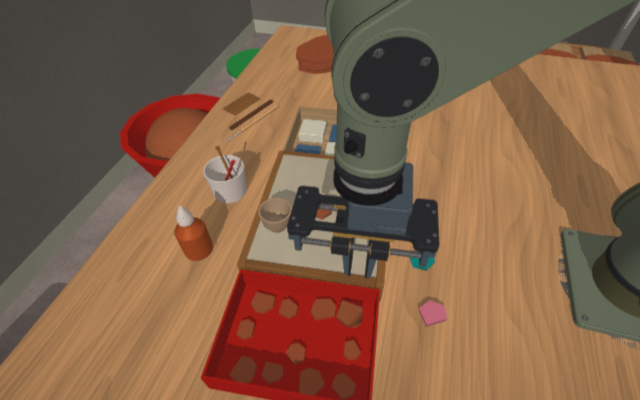

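Piece 2 lies in the tray at (350,313). I go back for piece 3.

Request:
servo_tool(plan=[[[0, 0, 0], [1, 36, 0], 20], [[0, 0, 0], [1, 36, 0], 20], [[0, 0, 0], [1, 36, 0], 20], [[0, 0, 0], [1, 36, 0], 20], [[0, 0, 0], [0, 36, 0], 20], [[0, 0, 0], [0, 36, 0], 20], [[0, 0, 0], [0, 36, 0], 20], [[0, 0, 0], [0, 36, 0], 20], [[0, 0, 0], [0, 9, 0], 20], [[0, 0, 0], [0, 0, 0], 20]])

```text
time_s: 9.4
ee_pos: [495.0, -131.8, 121.5]
ee_rot: [-179.8, 1.0, 6.9]
force: [0.3, 0.4, -1.2]
gripper_width: 20.4
```

```bash
python3 - <<'E'
from h import *
delta(-74,-130,64)
f=cam("side"); cv2.imwrite(f"pics/g_side.png",f["pixels"][:,:,::-1])
E
```

```text
t 9.4 tcp [ 495.  -131.8  121.5] slab [ -76.9 -136. ] rpy [-179.81    0.97    6.93] F [ 0.3  0.4 -1.2] w 20.4
tool delta to (-74, -130, 64) [ 3.9 -5.8 57.5]
```

View pics/g_side.png

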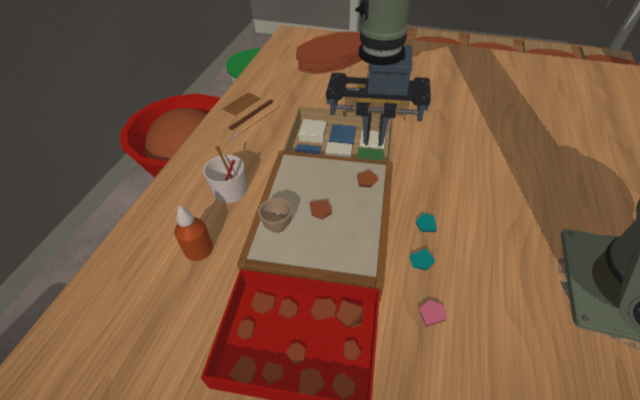

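Clear view: piece 2 is in the tray at (350,313), and piece 3 at (367,178) and piece 1 at (320,209) are unmoved. I lower behind piece 3.

Request:
servo_tool(plan=[[[0, 1.0, 0], [2, -3, 18], 20], [[0, 0, 0], [2, -3, 18], 20], [[0, 0, 0], [0, 0, 12], 20], [[0, 0, 0], [0, 0, 7], 20], [[0, 0, 0], [0, 0, 0], 20], [[0, 0, 0], [0, 0, 0], 20], [[0, 0, 0], [0, 0, 0], 20], [[0, 0, 0], [0, 0, 0], 20], [[0, 0, 0], [0, 0, 0], 20], [[0, 0, 0], [0, 0, 0], 20]])

```text
time_s: 10.7
ee_pos: [498.8, -120.4, 66.7]
ee_rot: [-179.8, -0.2, 7.2]
force: [0.3, -0.3, -0.1]
gripper_width: 20.0
```

```bash
python3 - <<'E'
from h import *
delta(-74,-130,64)
E
```

```text
t 10.7 tcp [ 498.8 -120.4   66.7] slab [ -71.9 -125. ] rpy [-179.8    -0.24    7.25] F [ 0.3 -0.3 -0.1] w 20.0
tool delta to (-74, -130, 64) [-2.2  4.9  2.6]
```

Request:
servo_tool(plan=[[[0, 0, 0.7], [-2, 0, 2], 20], [[0, 0, 0], [0, -6, 0.5], 20], [[0, 0, 0], [0, -12, 0], 20], [[0, 0, 0], [0, -12, 0], 20], [[0, 0, 0], [0, -12, 0], 20], [[0, 0, 0], [0, -12, 0], 20], [[0, 0, 0], [0, -12, 0], 20], [[0, 0, 0], [0, -12, 0], 20], [[0, 0, 0], [0, -12, 0], 20], [[0, 0, 0], [0, -12, 0], 20]])

```text
time_s: 11.95
ee_pos: [484.0, -12.0, 64.4]
ee_rot: [-179.8, -0.2, 6.5]
force: [-0.0, -0.4, 0.2]
gripper_width: 19.7
```

```bash
python3 - <<'E'
from h import *
delta(-76,170,64)
for n in("top","side"):
    f=cam(n); cv2.imwrite(f"pics/i_{n}.png",f["pixels"][:,:,::-1])
E
```

```text
t 11.95 tcp [484.  -12.   64.4] slab [-74.3 -15.7] rpy [-179.78   -0.23    6.5 ] F [-0.  -0.4  0.2] w 19.7
tool delta to (-76, 170, 64) [  -1.8 -185.7    1.1]
```

View pics/i_side.png

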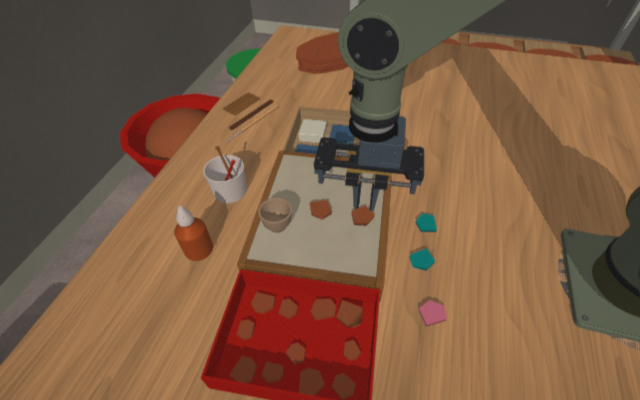

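Piece 3 at (362,217) rides centred on the two fingertips. I continue.

Request:
servo_tool(plan=[[[0, 0, 0], [0, -12, 0.3], 20], [[0, 0, 0], [0, -12, 0], 20], [[0, 0, 0], [0, -12, 0], 20], [[0, 0, 0], [0, -12, 0], 20], [[0, 0, 0], [0, -12, 0], 20], [[0, 0, 0], [0, -12, 0], 20], [[0, 0, 0], [0, -12, 0], 20], [[0, 0, 0], [0, -12, 0], 20], [[0, 0, 0], [0, -12, 0], 20], [[0, 0, 0], [0, -12, 0], 20]])

```text
time_s: 13.3
ee_pos: [469.5, 115.3, 64.5]
ee_rot: [-179.8, -0.2, 6.5]
force: [0.7, 0.3, -0.5]
gripper_width: 20.0
```

```bash
python3 - <<'E'
from h import *
delta(-76,172,65)
for n in("side",):
    f=cam(n); cv2.imwrite(f"pics/j_{n}.png",f["pixels"][:,:,::-1])
E
```

```text
t 13.3 tcp [469.5 115.3  64.5] slab [-74.3 112.4] rpy [-179.77   -0.23    6.51] F [ 0.7  0.3 -0.5] w 20.0
tool delta to (-76, 172, 65) [ -1.7 -59.6  -0.2]
```

View pics/j_side.png

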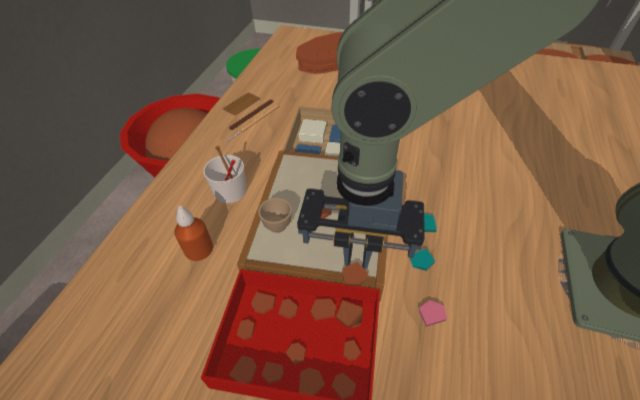

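Piece 3 is at the slab edge at (355,271). I push it off.

Request:
servo_tool(plan=[[[0, 0, 0], [0, -12, 0], 20], [[0, 0, 0], [0, -12, 0], 20], [[0, 0, 0], [0, -12, 0], 20], [[0, 0, 0], [0, -12, 0], 20], [[0, 0, 0], [0, -10, 0], 20], [[0, 0, 0], [0, 0, 0], 20], [[0, 0, 0], [0, 0, -20], 20], [[0, 0, 0], [0, 0, -25], 20], [[0, 0, 0], [0, 0, -20], 20], [[0, 0, 0], [0, 0, 0], 20]])

```text
time_s: 14.6
ee_pos: [461.6, 177.3, 130.9]
ee_rot: [-179.8, -0.1, 6.6]
force: [0.4, 0.8, 0.4]
gripper_width: 20.4
```

```bash
python3 - <<'E'
from h import *
delta(5,-40,125)
for n in("side",):
    f=cam(n); cv2.imwrite(f"pics/k_{n}.png",f["pixels"][:,:,::-1])
E
```

```text
t 14.6 tcp [461.6 177.3 130.9] slab [-75.1 174.9] rpy [-1.7979e+02 -1.4000e-01  6.5500e+00] F [0.4 0.8 0.4] w 20.4
tool delta to (5, -40, 125) [ 79.9 215.    5.3]
```

View pics/k_side.png

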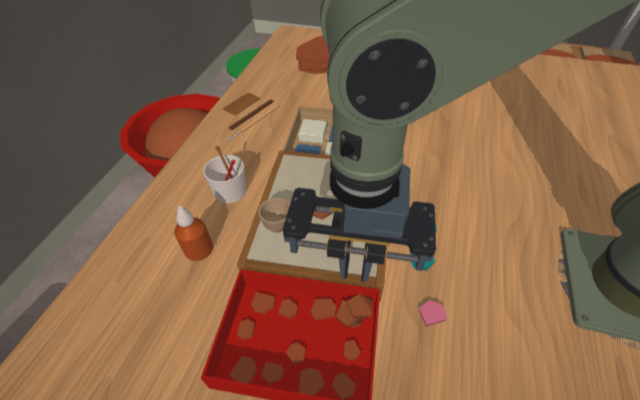

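Piece 3 is in the tray at (359,306), next to piece 2. Now to behind piece 1.

Request:
servo_tool(plan=[[[0, 0, 0], [0, 32, 0], 20], [[0, 0, 0], [11, 31, 0], 20], [[0, 0, 0], [15, 31, 0], 20], [[0, 0, 0], [15, 31, 0], 20], [[0, 0, 0], [15, 31, 0], 20], [[0, 0, 0], [15, 31, 0], 20], [[0, 0, 0], [8, 25, 0], 20], [[0, 0, 0], [0, 0, 0], 20], [[0, 0, 0], [0, 0, 0], 20], [[0, 0, 0], [0, 0, 0], 20]])

```text
time_s: 15.9
ee_pos: [558.8, -30.7, 116.4]
ee_rot: [-179.7, 1.2, 6.6]
force: [-0.2, 0.3, -0.3]
gripper_width: 19.6
```

```bash
python3 - <<'E'
from h import *
delta(5,-40,64)
for n in("top","side",):
    f=cam(n); cv2.imwrite(f"pics/l_{n}.png",f["pixels"][:,:,::-1])
E
```

```text
t 15.9 tcp [558.8 -30.7 116.4] slab [ -2.1 -42.7] rpy [-179.69    1.22    6.58] F [-0.2  0.3 -0.3] w 19.6
tool delta to (5, -40, 64) [ 8.2 -2.4 52.3]
```

View pics/l_side.png

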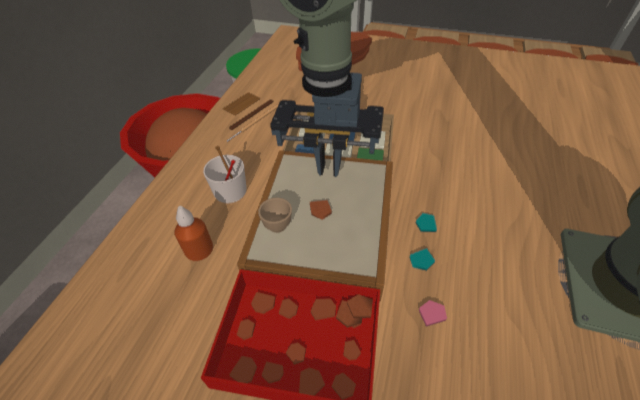

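View pics/l_top.png

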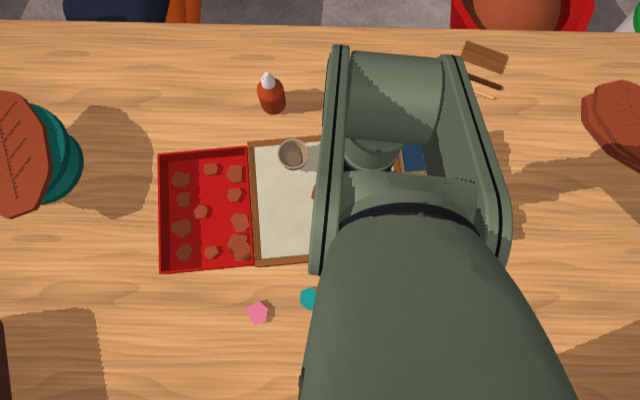

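Both views show two pieces in the tray (top: about (238,241) and (241,253)), and the bowl has not moved at (293,154). I descend behind piece 1.

Request:
servo_tool(plan=[[[0, 1.0, 0], [4, 0, 16], 20], [[0, 0, 0], [4, 0, 16], 20], [[0, 0, 0], [0, 0, 12], 20], [[0, 0, 0], [0, 0, 7], 20], [[0, 0, 0], [0, 0, 0], 20], [[0, 0, 0], [0, 0, 0], 20], [[0, 0, 0], [0, 0, 0], 20], [[0, 0, 0], [0, 0, 0], 20], [[0, 0, 0], [0, 0, 0], 20], [[0, 0, 0], [0, 0, 0], 20]])

```text
time_s: 17.25
ee_pos: [567.9, -28.0, 65.4]
ee_rot: [-179.7, -0.0, 6.7]
force: [-0.5, 0.2, 0.4]
gripper_width: 20.0
```

```bash
python3 - <<'E'
from h import *
delta(4,-30,64)
for n in("side",):
    f=cam(n); cv2.imwrite(f"pics/m_{n}.png",f["pixels"][:,:,::-1])
E
```

```text
t 17.25 tcp [567.9 -28.   65.4] slab [  7.3 -41.1] rpy [-1.7974e+02 -4.0000e-02  6.7200e+00] F [-0.5  0.2  0.4] w 20.0
tool delta to (4, -30, 64) [ -3.2 -11.1   1.4]
```

View pics/m_side.png

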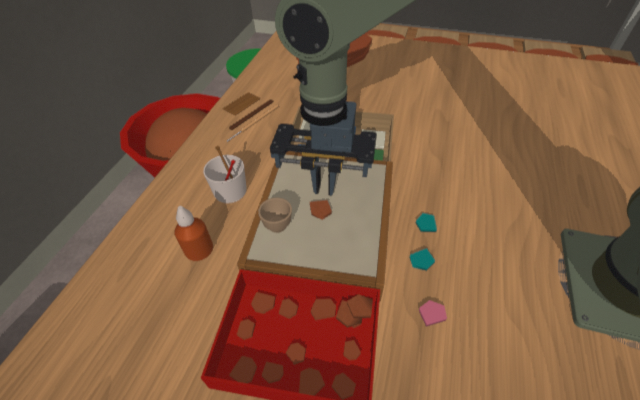

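Request:
servo_tool(plan=[[[0, 0, 0], [-3, -4, 1.2], 20], [[0, 0, 0], [0, -10, 0], 20], [[0, 0, 0], [0, -12, 0], 20], [[0, 0, 0], [0, -12, 0], 20], [[0, 0, 0], [-1, -12, 0], 20], [[0, 0, 0], [-1, -12, 0], 20], [[0, 0, 0], [-1, -12, 0], 20], [[0, 0, 0], [-1, -12, 0], 20], [[0, 0, 0], [0, 0, 0], 20], [[0, 0, 0], [0, 0, 0], 20]])

```text
time_s: 18.55
ee_pos: [549.3, 63.7, 64.6]
ee_rot: [-179.7, -0.0, 6.8]
force: [-0.3, -0.1, 0.1]
gripper_width: 20.0
```

```bash
python3 - <<'E'
from h import *
delta(-8,172,64)
for n in("side",):
    f=cam(n); cv2.imwrite(f"pics/n_{n}.png",f["pixels"][:,:,::-1])
E
```

```text
t 18.55 tcp [549.3  63.7  64.6] slab [-0.8 52.2] rpy [-1.7973e+02 -4.0000e-02  6.8100e+00] F [-0.3 -0.1  0.1] w 20.0
tool delta to (-8, 172, 64) [  -6.5 -119.9    1.1]
```

View pics/n_side.png

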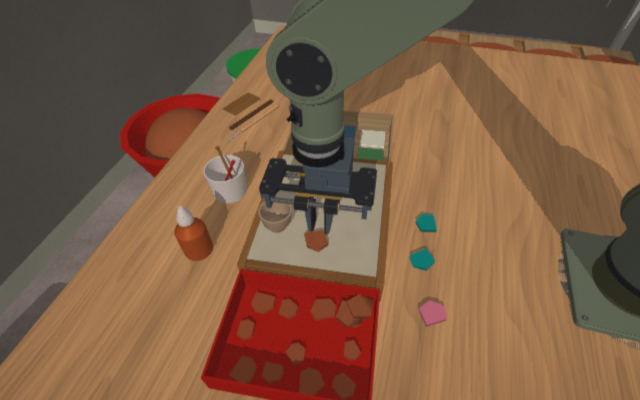

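Piece 1 at (316,240) is centred on the fingertips and past the bowl, which has not moved at (275,213).

Request:
servo_tool(plan=[[[0, 0, 0], [-1, -12, 0.5], 20], [[0, 0, 0], [-1, -12, 0], 20], [[0, 0, 0], [-1, -12, 0], 20], [[0, 0, 0], [-1, -12, 0], 20], [[0, 0, 0], [0, -12, 0], 20], [[0, 0, 0], [0, -12, 0], 20], [[0, 0, 0], [0, -12, 0], 20], [[0, 0, 0], [0, -12, 0], 20], [[0, 0, 0], [0, -12, 0], 20], [[0, 0, 0], [0, -10, 0], 20]])

```text
time_s: 19.85
ee_pos: [530.4, 188.2, 64.6]
ee_rot: [-179.7, -0.1, 6.7]
force: [0.6, -0.0, -0.3]
gripper_width: 20.0
```

Request:
servo_tool(plan=[[[0, 0, 0], [0, 0, 0], 20], [[0, 0, 0], [0, 0, -20], 20], [[0, 0, 0], [0, 0, -30], 20], [[0, 0, 0], [0, 0, -30], 20], [[0, 0, 0], [0, 0, -30], 20], [[0, 0, 0], [0, 0, -30], 20], [[0, 0, 0], [0, 0, -20], 20], [[0, 0, 0], [0, 0, 0], 20], [[0, 0, 0], [0, 0, 0], 20], [[0, 0, 0], [0, 0, 0], 20]])

```text
time_s: 21.1
ee_pos: [528.9, 185.0, 226.5]
ee_rot: [-179.9, 0.3, 6.6]
force: [0.5, -0.2, 0.1]
gripper_width: 19.8
```

```bash
python3 - <<'E'
from h import *
where()
for n in("top","side"):
    f=cam(n); cv2.imwrite(f"pics/o_{n}.png",f["pixels"][:,:,::-1])
E
```

```text
t 21.1 tcp [528.9 185.  226.5] slab [ -7.4 174.9] rpy [-179.9     0.3     6.63] F [ 0.5 -0.2  0.1] w 19.8
```

View pics/o_side.png

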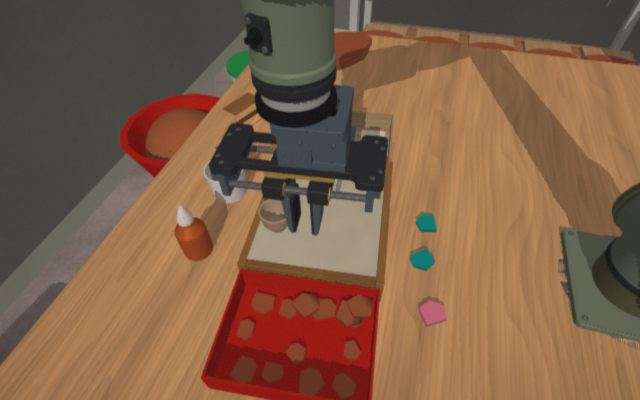

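View pics/o_top.png

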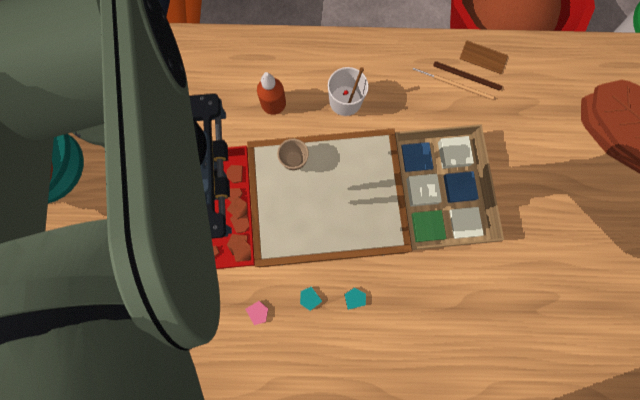

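The slab is empty except for the bowl. The third piece is in the tray at (305,303) in the side view. I clear the arm for a last check.

Request:
servo_tool(plan=[[[0, 0, 0], [0, 40, 0], 20], [[0, 0, 0], [0, 40, 0], 20], [[0, 0, 0], [0, 40, 0], 20], [[0, 0, 0], [0, 40, 0], 20], [[0, 0, 0], [0, 40, 0], 20], [[0, 0, 0], [0, 40, 0], 20], [[0, 0, 0], [0, 20, 0], 20], [[0, 0, 0], [0, 0, 0], 20], [[0, 0, 0], [0, 0, 0], 20], [[0, 0, 0], [0, 0, 0], 20]])

```text
time_s: 22.45
ee_pos: [558.7, -77.1, 220.7]
ee_rot: [-179.7, 0.8, 6.9]
force: [0.3, -0.8, -0.6]
gripper_width: 19.7
```

```bash
python3 - <<'E'
from h import *
where()
f=cam("top");s=cam("side")
for n,g in(("top",f),("side",s)):
    cv2.imwrite(f"pics/q_{n}.png",g["pixels"][:,:,::-1])
    a=cv2.imread(f"pics/a_{n}.png").astype(int);d=np.abs(a-g["pixels"][:,:,::-1]).sum(2)
a=cv2.resize(f["pixels"][140:275,155:260],None,fx=3.7,fy=3.7,interpolation=cv2.INTER_CUBIC)
b=cv2.resize(s["pixels"][265:400,200:385],None,fx=2.2,fy=3.7,interpolation=cv2.INTER_CUBIC)[:a.shape[0]]
cv2.imwrite("pics/q_crop.png",np.hstack([a,b])[:,:,::-1])
# template shifts of static things vs start
for n,g,rois in(("top",f,{"tray":(155,145,235,278),"bottle":(252,66,290,118),"bowl":(274,134,312,174),"pot":(322,62,374,118)}),("side",s,{"bowl":(256,194,296,236),"tray":(205,340,385,398),"bottle":(172,200,216,262),"pot":(200,142,250,205)})):
    a=cv2.imread(f"pics/a_{n}.png");gg=g["pixels"][:,:,::-1].copy()
    for k,(x0,y0,x1,y1) in rois.items():
        r=cv2.matchTemplate(gg,a[y0:y1,x0:x1],cv2.TM_CCOEFF_NORMED);_,v,_,l=cv2.minMaxLoc(r);print(n,k,round(v,3),l[0]-x0,l[1]-y0)
E
```

```text
t 22.45 tcp [558.7 -77.1 220.7] slab [ -7.4 -88.8] rpy [-179.69    0.77    6.89] F [ 0.3 -0.8 -0.6] w 19.7
top tray 0.99 0 0
top bottle 0.998 0 0
top bowl 0.998 0 0
top pot 0.912 0 0
side bowl 0.999 0 0
side tray 0.995 0 0
side bottle 0.999 0 0
side pot 0.999 0 0
```

View pics/q_crop.png

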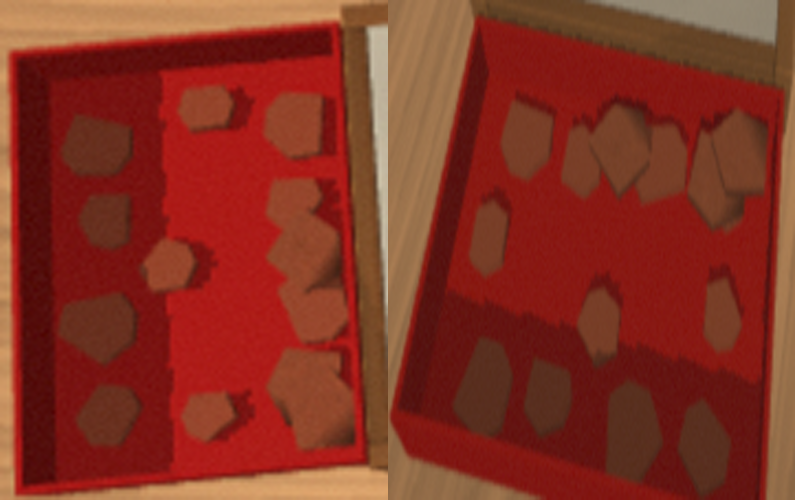

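```bash
python3 - <<'E'
from h import *
f=cam("top");s=cam("side")
for nm,a,b in(("s3",(243,248.5),(360,305.5)),("s1",(237.5,208),(305.5,304.5))):
    for z in(0,10,20,30,40,50):
        A=p2w(f,*a,z);B=p2w(s,*b,z);print(nm,z,slab(A).round(1),slab(B).round(1))
i=cv2.imread("pics/f_side.png")[270:335,290:385];j=s["pixels"][270:335,290:385,::-1];k=cv2.imread("pics/a_side.png")[270:335,290:385]
cv2.imwrite("pics/r.png",cv2.resize(np.hstack([k,i,j]),(798,182),interpolation=cv2.INTER_CUBIC))
E
```

```text
s3 0 [-83.5 181.3] [-89.3 163.6]
s3 10 [-84.3 179.4] [-89.2 168.6]
s3 20 [-85.2 177.5] [-89.1 173.6]
s3 30 [-86.  175.6] [-89.  178.6]
s3 40 [-86.8 173.7] [-88.9 183.6]
s3 50 [-87.7 171.9] [-88.9 188.6]
s1 0 [  2.1 188.2] [  4.1 177.2]
s1 10 [1.000e-01 1.863e+02] [  2.7 181.9]
s1 20 [ -1.8 184.3] [  1.2 186.7]
s1 30 [ -3.8 182.3] [ -0.2 191.5]
s1 40 [ -5.7 180.3] [ -1.7 196.3]
s1 50 [ -7.7 178.4] [ -3.1 201.1]
```

View pics/r.png

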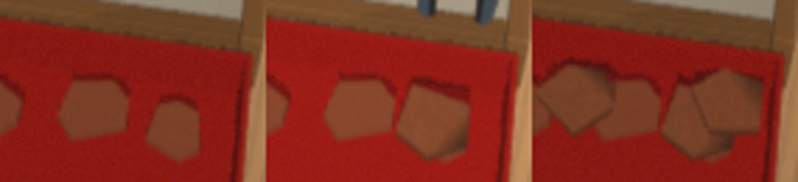

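The before/after crops show piece 2 covering an old piece, then piece 3 resting partly on piece 2. Triangulated tops are about 25 mm for piece 3 and 17 mm for piece 1, both well inside the walls. Handing in.

```bash
python3 -c "
from workcell import env
print(env.job_done())"
```

```text
the job is handed in; nothing more can be done
None
```

All three terracotta pieces are in the red scrap tray, and I handed the job in at about 22.5 s of the 70 s allowed. I swept them one at a time along the slab with the two fingertips 20 mm apart, never lifting them, and then raised the arm clear.

- **Pieces:** The last pictures show the slab holding only the bowl. Piece 1 lies at slab position (0, 185) with its top about 17 mm above the bench. Piece 3 lies at about (−88, 177) with its top at about 25 mm, resting partly on piece 2. Piece 2 is partly hidden beneath it, so I judged it from before-and-after crops, not by measuring it. The tray rim is at 50 mm.
- **Other things:** The bowl, bottle, brush pot and scrap tray showed 0 pixels of shift against the starting pictures. The pot matched less well in the top view (0.91), but it also showed no shift there and matched at 0.999 in the side view. I did not run the pixel comparison on the tile tray, but the fingers never went down into it and its picture looked the same.
- **Forces:** The readings I saw at the end of each move stayed below 2 N. No check failed. The two cameras differed by up to about 3 mm.

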